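# Shut two drawers of the findings chest

## Task

Three drawers of the low wooden chest stand open: with the fingertips, push the two that hold the round steel anvil and the block of beeswax fully home, and leave the one with the upright reel of thread open just as it is, since the reel is too tall to go in. Do not touch, pinch or lift the things in the drawers, and leave everything else on the bench and on the chest undisturbed.

Things in the scene. Friction and masses are not known exactly. Their poses are not given: they have to be found in the camera images.
- chest: low wooden chest, three drawers side by side, fixed to the bench: 140 mm deep (its x), 226 wide (its y), 64 high. Origin: centre of its underside. +x points from the drawer fronts to its back (the way drawers shut), +y to its left seen from the robot. Front face at its x = -70 mm, shut drawers flush with it; drawer centre lines at its y = +72, 0 and -72 mm
- drawer_left (a joint): opening of the left drawer in m (left, middle, right as seen from the robot): 0 = fully home, up to 0.105. It slides along the chest's x, stays where it is left, and takes about 2 N to push
- knob_left (a point): centre of the outer end of the left drawer's round wooden knob (20 mm across, 34 mm above the bench, standing 16 mm out from the drawer front); moves with the drawer. Drawer front: 66 mm wide, 12 to 53 mm above the bench; drawer floor 15 mm, sides 41 mm above the bench
- drawer_middle (a joint): opening of the middle drawer in m (left, middle, right as seen from the robot): 0 = fully home, up to 0.105. It slides along the chest's x, stays where it is left, and takes about 2 N to push
- knob_middle (a point): centre of the outer end of the middle drawer's round wooden knob (20 mm across, 34 mm above the bench, standing 16 mm out from the drawer front); moves with the drawer. Drawer front: 66 mm wide, 12 to 53 mm above the bench; drawer floor 15 mm, sides 41 mm above the bench
- drawer_right (a joint): opening of the right drawer in m (left, middle, right as seen from the robot): 0 = fully home, up to 0.105. It slides along the chest's x, stays where it is left, and takes about 2 N to push
- knob_right (a point): centre of the outer end of the right drawer's round wooden knob (20 mm across, 34 mm above the bench, standing 16 mm out from the drawer front); moves with the drawer. Drawer front: 66 mm wide, 12 to 53 mm above the bench; drawer floor 15 mm, sides 41 mm above the bench
- reel_center (a point): centre, half-way up, of the reel of thread (32 mm across, 48 mm tall) standing upright in one of the open drawers; it reaches 63 mm above the bench, too tall for its drawer to be shut
- anvil_center (a point): centre of the round steel setting anvil (disc 39 mm across, 10 mm high) lying loose in another drawer
- wax_center (a point): centre of the block of beeswax (35 x 52 x 21 mm) lying loose in the remaining drawer
- folder_black: black bone folder (23 x 136 x 6 mm) lying on top of the chest; origin: centre of its underside
- folder_white: white bone folder (18 x 147 x 4 mm) lying on top of the chest; origin: centre of its underside
- tin: round rivet tin, 67 mm across, 32 mm high, standing by on the bench; origin: centre of its underside
- jar: small dye jar, 32 mm across, 52 mm high, standing by on the bench; origin: centre of its underside
- glue: glue bottle, 43 mm across, 143 mm high, standing by on the bench; origin: centre of its underside
- shears: leather shears lying flat, 196 x 107 x 10 mm on the bench; origin: about the middle of its underside
- reel: the reel of thread as a body; origin: centre of its underside
- anvil: the setting anvil as a body; origin: centre of its underside
- wax: the block of beeswax as a body; origin: centre of its underside
Not all that is in view belongs to the job. What is shaped like the anvil but purple or red is not meant.

How it is judged:
By the outcome, as a careful person would: the job done as asked, in the order asked, and still so for the second after the job is handed in, with the robot touching nothing.
It also fails if it takes over 42 s, if anything falls off the work surface, if the arm or the gripper's body presses on something with over 40 N, if the wrist force passes 120 N, or if a joint passes its speed limit or range.

## Robot

A 6-joint arm with a two-finger parallel gripper is mounted at the origin on a cart in front of the work surface, level with it; the furniture and walls round the work are solid. World frame = base frame: x ahead of the robot, y to its left, z up, the work surface at z = 0. Lengths are in m, angles in rad, forces in N, time in s.
With the tool pointing down it reaches from about 0.325 to 0.75 m from the base axis. Payload 7.6 kg.
Tool frame: the origin (TCP) lies between the finger pads; the fingertips stand 8 mm ahead of it and the grasp point (between the pads) lies 11 mm behind it; z points along the fingers, y is the line along which they close (so a half turn about z gives the same grasp; the last joint's range is limited). The gripper opens to 85 mm and grips with 20 to 120 N. Pads are 22 mm wide; open, the fingers measure 114 mm over their backs; the gripper's body (76 mm by 85 mm) begins 54 mm behind the grasp point. The pads swing forward as they close: fully open they stand 13 mm farther back than shut.
Start: joints at [1.164, 0.052, 1.401, -0, 1.689, -0.07], TCP at [0.173, 0.496, 0.239] pointing down, gripper open.
Joint ranges: [-2.9, 2.9], [-0.91, 2.17], [0.12, 2.37], [-1.06, 4.2], [0.26, 2.73], [-2.93, 2.93]. Speed limits (rad/s): [2.57, 2.57, 3.01, 3.14, 3.14, 3.14].

## Interface

Orientations are given as a rotation vector (axis times angle).
In Python, from rig import * gives the robot as it stands. The module is installed in compiled form; this text tells all that it offers.
- The arm moves only by the tool servo_tool, never from a script. Its argument "rows" is a list that holds one entry, the list of rows, each a list of 5 numbers: the shift along the tool's x, y, z in mm, then the turn about the tool's z in rad, then the opening in per cent of the stroke, from 0 (shut) to 100 (fully open). A call has 1 to 20 rows; each row is the pose to reach, as a shift and turn from the pose commanded when the call began, along the tool's axes at that moment; what a row does not reach only later rows make up. A row lasts 1/8 s, in which the tool goes at most 62.5 mm and 10.7 degrees, less where a joint would pass 70% of its speed; a pose out of reach is approached as far as the arm can. A call with a gripper value outside its range is refused whole. The fingers move at their own pace and stop on an object; "force" is the grip in N (left out, the last holds). Time passes only in rows, so rows that repeat a pose let the fingers close. It gives the time, the measured TCP pose, the force, the opening and the grip force at its end, in the units of the state.
- sense(): the state, without advancing time (a new reading comes with each control period).
- camera(name): name is "side" or "top" or "wrist"; returns the picture (480x640x3 uint8, red, green, blue); there is no depth.
- camera_info(name): a dict with "mtx" (3x3 intrinsics, pixels), "distortion" ([k1, k2, p1, p2, k3] as OpenCV has them; the pictures are not rectified), "R" (3x3) and "t" (3): a world point X has camera coordinates R X + t. Camera axes: x right, y down, z forward; pixel columns grow to the right and rows downward; lengths in m; the calibration is good to about 2 mm. A picture is of the moment at which its call begins: read the wrist's pose just before it. camera_info takes no time and is no camera call; for the wrist camera it gives the pose at the moment of the call.
- hand_in(): hands the job in; it is judged then, once.
The state is a dict: "t": time; "q": joint angles; "joint_vel": joint speeds; "joint_efforts": joint torques, N m; "tcp_pos": TCP position; "eef_rot": TCP orientation; "force": force on the tool from outside, world axes, zero at the start; "ft_torque": the same for the moment, N m; "width": finger opening in m; "gripper_force": force on a finger pad.
Only numpy, scipy, OpenCV 4.12 (cv2) and the standard library are available. Lean on these libraries where they do the work, as an engineer would, in place of code of your own. Each camera call takes 0.05 s, during which the arm holds its last target. There are 200 camera calls.

## Working session

There is one attempt and no reset: what is moved stays moved. The work goes in short steps, Python scripts to look and compute and a tool call to move; the robot and the scene stay as the last step left them, time stands still between calls to the robot, and variables do not carry over. Pictures are saved under pics/ and viewed, at most 10 in all, crops included, and the job is handed in when it is done.

Besides the shell and the picture viewer there is one more tool, called in YAML: its name, and indented under it one key for each argument. servo_tool: Moves the arm, as the interface text tells. Its arguments: {"type":"object","properties":{"rows":{"type":"array","items":{"type":"array","items":{"type":"array","items":{"type":"number"}}}},"force":{"type":"number"}},"required":["rows"]}

```bash
mkdir -p pics
python3 - <<'E'
from rig import *
import cv2
for n in ("top","side"):
    cv2.imwrite(f"pics/{n}0.png",camera(n)[:,:,::-1])
    i=camera_info(n); print(n,i)
s=sense(); print(s["t"],s["tcp_pos"],s["eef_rot"])
E
```

```text
top {'mtx': array([[540.60753249,   0.        , 313.79940362],
       [  0.        , 540.60753249, 242.08259752],
       [  0.        ,   0.        ,   1.        ]]), 'distortion': array([-0.01148723,  0.        ,  0.        ,  0.        ,  0.        ]), 'R': array([[-0.02411505, -0.99966028, -0.00988868],
       [-0.99001092,  0.0252544 , -0.13871045],
       [ 0.13891306,  0.00644489, -0.99028361]]), 't': array([0.04850486, 0.53400349, 1.3019148 ])}
side {'mtx': array([[502.92148013,   0.        , 320.43093058],
       [  0.        , 502.92148013, 246.87186221],
       [  0.        ,   0.        ,   1.        ]]), 'distortion': array([0.03241487, 0.        , 0.        , 0.        , 0.        ]), 'R': array([[ 0.85019424,  0.52618175, -0.01739328],
       [ 0.39793819, -0.66390972, -0.63314222],
       [-0.34469545,  0.53137242, -0.77384004]]), 't': array([-0.4638186 , -0.13397689,  1.18723635])}
0.1 [0.17338463 0.49527654 0.23857163] [-5.26535660e-01 -3.09683785e+00  2.09392235e-03]
```

View pics/top0.png

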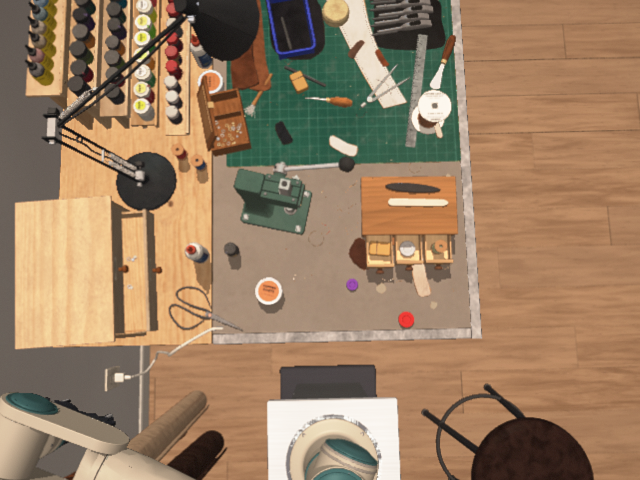

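View pics/side0.png

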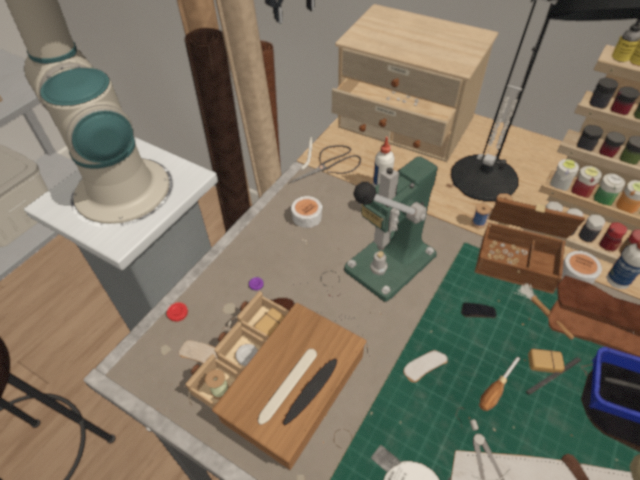

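The top view shows the chest at about u 361–457, v 178–235. Its drawers appear to hold wax (379,247), the anvil (407,248) and the reel (437,247). I'll zoom in to confirm and measure.

```bash
cat > h.py <<'E'
import numpy as np, cv2
from rig import *
def ray(n,uv,z):
    i=camera_info(n)
    p=cv2.undistortPoints(np.array([[uv]],float),i["mtx"],i["distortion"])[0,0]
    R=i["R"];c=-R.T@i["t"];d=R.T@np.array([p[0],p[1],1])
    return c+d*(z-c[2])/d[2]
def pix(n,X):
    i=camera_info(n)
    return cv2.projectPoints(np.array([X],float),cv2.Rodrigues(i["R"])[0],i["t"],i["mtx"],i["distortion"])[0][0,0]
E
python3 - <<'E'
from h import *
im=cv2.imread("pics/top0.png")
cv2.imwrite("pics/c1.png",cv2.resize(im[165:335,340:480],None,fx=3.5,fy=3.5,interpolation=cv2.INTER_CUBIC))
im=cv2.imread("pics/side0.png")
cv2.imwrite("pics/c2.png",cv2.resize(im[270:470,150:380],None,fx=3,fy=3,interpolation=cv2.INTER_CUBIC))
E
```

```text
(no output)
```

View pics/c1.png

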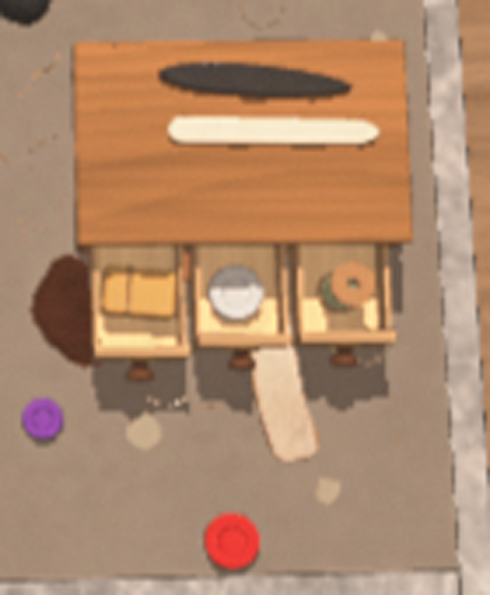

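View pics/c2.png

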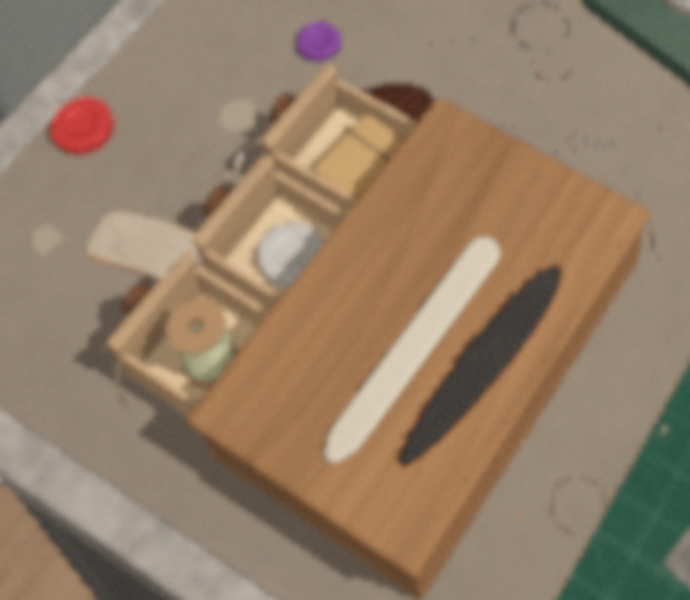

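The crops confirm wax in the left drawer, anvil in the middle and reel in the right. The knobs sit at roughly crop (140,378), (241,368) and (344,364). Next I'll compute the geometry.

Run:
```python
from h import *
from scipy.spatial.transform import Rotation as Ro
np.set_printoptions(precision=4,suppress=True)
C=lambda a,b:((a+.5)/3.5+340-.5,(b+.5)/3.5+165-.5)
S=lambda a,b:((a+.5)/3+150-.5,(b+.5)/3+270-.5)
c=[ray("top",C(*p),.064)for p in((77,243),(411,242),(75,42),(405,41))]
print("top",*c); FL,FR,BL,BR=c
print("w",np.linalg.norm(FL-FR),np.linalg.norm(BL-BR),"d",np.linalg.norm(FL-BL),np.linalg.norm(FR-BR))
c2=[ray("side",S(*p),.064)for p in((441,100),(192,425),(650,212),(418,596))]
print("side BL?",*c2)
for n,p in dict(L=(140,380),M=(241,370),R=(344,366)).items(): print("knob",n,ray("top",C(*p),.034))
for p in((140,356),(241,347),(344,341)): print("front top",ray("top",C(*p),.053))
s=sense(); print(Ro.from_rotvec(s["eef_rot"]).as_matrix())
```

```text
top [ 0.548  -0.0817  0.064 ] [ 0.5428 -0.3133  0.064 ] [ 0.6914 -0.0855  0.064 ] [ 0.686  -0.3178  0.064 ]
w 0.2316676343984287 0.23239286383985572 d 0.1434346217792004 0.14330735038150344
side BL? [ 0.5494 -0.0852  0.064 ] [ 0.5488 -0.3164  0.064 ] [ 0.6919 -0.0866  0.064 ] [ 0.6948 -0.3247  0.064 ]
knob L [ 0.454  -0.1249  0.034 ]
knob M [ 0.4593 -0.1962  0.034 ]
knob R [ 0.4603 -0.2687  0.034 ]
front top [ 0.4692 -0.1234  0.053 ]
front top [ 0.4737 -0.1938  0.053 ]
front top [ 0.4761 -0.2655  0.053 ]
[[-0.9438  0.3305 -0.0005]
 [ 0.3305  0.9438 -0.0013]
 [ 0.0001 -0.0014 -1.    ]]
```

servo_tool:
  rows:
    - [[-42, -42, 0, 0, 0], [-85, -85, 0, 0, 0], [-127, -127, 0, -0.1, 0], [-170, -170, 0, -0.2, 0], [-212, -212, 0, -0.3, 0], [-255, -255, 0, -0.315, 0], [-290, -305, 0, -0.315, 0], [-325, -355, 0, -0.315, 0], [-360, -405, 0, -0.315, 0], [-395, -455, 0, -0.315, 0], [-434, -507, 0, -0.315, 0], [-434, -507, 40, -0.315, 0], [-434, -507, 80, -0.315, 0], [-434, -507, 100, -0.315, 0], [-434, -507, 100, -0.315, 0]]

```text
t: 1.98
tcp_pos: [0.4145, -0.126, 0.1375]
eef_rot: [-0.034, -3.138, -0.003]
force: [-0.6, -0.3, 0.5]
width: -0.0002
gripper_force: 0.0
```

Run:
```python
from h import *
im=camera("wrist")[:,:,::-1]
cv2.imwrite("pics/w1.png",im)
for X in ((.454,-.125,.034),(.4593,-.1962,.034),(.4145,-.126,.13)): print(pix("wrist",X))
```

```text
[321.3879389  292.64352938]
[220.18683593 301.34338176]
[318.28321315 299.06275194]
```

View pics/w1.png

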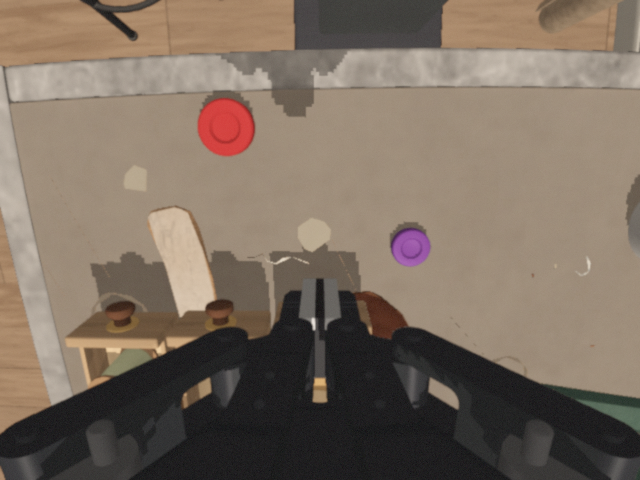

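The wrist view shows the middle knob's end at (220,303), against a predicted (220,301), so the measurements agree. The shut fingers are at (320,290), in line with the left knob, so I'll descend in front of it.

servo_tool:
  rows:
    - [[5, 0, 40, 0, 0], [5, 0, 80, 0, 0], [5, 0, 104, 0, 0], [5, 0, 104, 0, 0], [-10, 0, 104, 0, 0], [-20, 0, 104, 0, 0], [-28, 0, 104, 0, 0], [-32, 0, 104, 0, 0], [-36, 0, 104, 0, 0], [-36, 0, 104, 0, 0]]

```text
t: 3.28
tcp_pos: [0.4517, -0.1271, 0.0352]
eef_rot: [0.034, 3.141, 0.0]
force: [0.2, 0.3, -0.3]
width: 0.0001
gripper_force: 0.0
```

servo_tool:
  rows:
    - [[-8, 0, 0, 0, 0], [-16, 0, 0, 0, 0], [-24, 0, 0, 0, 0], [-32, 0, 0, 0, 0], [-40, 0, 0, 0, 0], [-48, 0, 0, 0, 0], [-54, 0, 0, 0, 0]]

```text
t: 4.15
tcp_pos: [0.506, -0.1283, 0.0352]
eef_rot: [-0.034, -3.141, -0.0]
force: [-1.5, 1.0, -0.9]
width: 0.0001
gripper_force: 0.8
```

Run:
```python
from h import *
s=sense();print(s["tcp_pos"],s["force"])
im=camera("top")[:,:,::-1]
cv2.imwrite("pics/c3.png",cv2.resize(im[165:335,340:480],None,fx=3.5,fy=3.5,interpolation=cv2.INTER_CUBIC))
```

```text
[ 0.50603877 -0.12832737  0.03522097] [-1.51577549  0.96575956 -0.9075211 ]
```

View pics/c3.png

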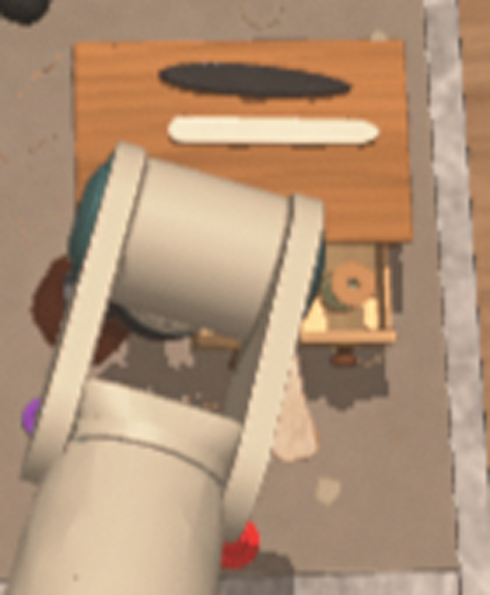

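The arm hides the left drawer, but its front no longer shows where it was. The middle and right drawers haven't moved. I'll keep pushing until it meets the stop.

servo_tool:
  rows:
    - [[-4, 0, 0, 0, 0], [-8, 0, 0, 0, 0], [-11, 0, 0, 0, 0], [-13, 0, 0, 0, 0], [-15, 0, 0, 0, 0]]

```text
t: 4.82
tcp_pos: [0.5207, -0.1287, 0.0354]
eef_rot: [0.034, 3.141, 0.0]
force: [-2.6, -0.3, 0.9]
width: -0.0
gripper_force: 0.8
```

servo_tool:
  rows:
    - [[-1, 0, 0, 0, 0], [-2, 0, 0, 0, 0], [-3, 0, 0, 0, 0], [-3, 0, 0, 0, 0]]

```text
t: 5.32
tcp_pos: [0.5224, -0.1287, 0.0353]
eef_rot: [-0.034, -3.138, -0.001]
force: [-9.0, 1.2, 5.9]
width: -0.0003
gripper_force: 4.3
```

servo_tool:
  rows:
    - [[-1, 0, 0, 0, 0], [-1.5, 0, 0, 0, 0], [-1.5, 0, 0, 0, 0], [15, 0, 0, 0, 0], [50, 0, 0, 0, 0], [80, 0, 0, 0, 0], [106, 0, 0, 0, 0], [108, 0, 0, 0, 0], [108, -35, 0, 0, 0], [108, -70, 0, 0, 0], [108, -70, 0, 0, 0]]

```text
t: 6.7
tcp_pos: [0.415, -0.1983, 0.0357]
eef_rot: [0.038, 3.14, -0.002]
force: [0.4, -0.3, -0.0]
width: 0.0001
gripper_force: 0.0
```

servo_tool:
  rows:
    - [[-15, 0, 0, 0, 0], [-25, 0, 0, 0, 0], [-33, 0, 0, 0, 0], [-41, 0, 0, 0, 0], [-49, 0, 0, 0, 0], [-57, 0, 0, 0, 0], [-65, 0, 0, 0, 0], [-73, 0, 0, 0, 0], [-81, 0, 0, 0, 0], [-88, 0, 0, 0, 0], [-92, 0, 0, 0, 0], [-94, 0, 0, 0, 0], [-96, 0, 0, 0, 0]]

```text
t: 8.32
tcp_pos: [0.51, -0.1985, 0.0353]
eef_rot: [-0.034, -3.141, -0.0]
force: [-1.7, 0.9, -0.4]
width: 0.0
gripper_force: 0.8
```

Home should be near TCP x 0.520.

servo_tool:
  rows:
    - [[-3, 0, 0, 0, 0], [-5, 0, 0, 0, 0], [-7, 0, 0, 0, 0], [-9, 0, 0, 0, 0], [-10, 0, 0, 0, 0], [-11, 0, 0, 0, 0], [-12, 0, 0, 0, 0], [-12, 0, 0, 0, 0]]

```text
t: 9.32
tcp_pos: [0.5212, -0.1987, 0.0352]
eef_rot: [-0.034, -3.139, -0.001]
force: [-6.5, 1.4, 3.0]
width: -0.0002
gripper_force: 3.3
```

servo_tool:
  rows:
    - [[-1, 0, 0, 0, 0], [-2, 0, 0, 0, 0], [-2.5, 0, 0, 0, 0], [-2.5, 0, 0, 0, 0], [15, 0, 0, 0, 0], [50, 0, 0, 0, 0], [85, 0, 0, 0, 0], [105, 0, -30, 0, 0], [105, 0, -80, 0, 0], [105, 0, -130, 0, 0], [105, 0, -180, 0, 0], [105, 60, -200, 0, 0], [105, 120, -200, 0, 0], [105, 180, -200, 0, 0], [105, 240, -200, 0, 0], [105, 300, -200, 0, 0], [105, 300, -200, 0, 0]]

```text
t: 11.45
tcp_pos: [0.4234, 0.107, 0.2358]
eef_rot: [0.024, 3.14, 0.002]
force: [0.4, -1.6, 0.1]
width: 0.0003
gripper_force: 0.0
```

Run:
```python
from h import *
im=camera("top")[:,:,::-1]
a=cv2.resize(im[165:335,340:480],None,fx=3.5,fy=3.5,interpolation=cv2.INTER_CUBIC)[:400]
cv2.imwrite("pics/c4.png",a)
im=camera("side")[:,:,::-1]
cv2.imwrite("pics/s4.png",cv2.resize(im[270:470,150:380],None,fx=3,fy=3,interpolation=cv2.INTER_CUBIC))
```

```text
(no output)
```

View pics/c4.png

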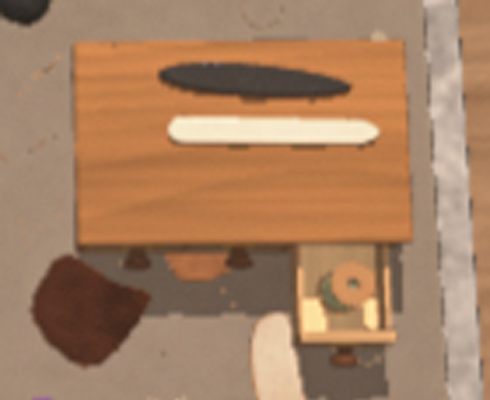

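View pics/s4.png

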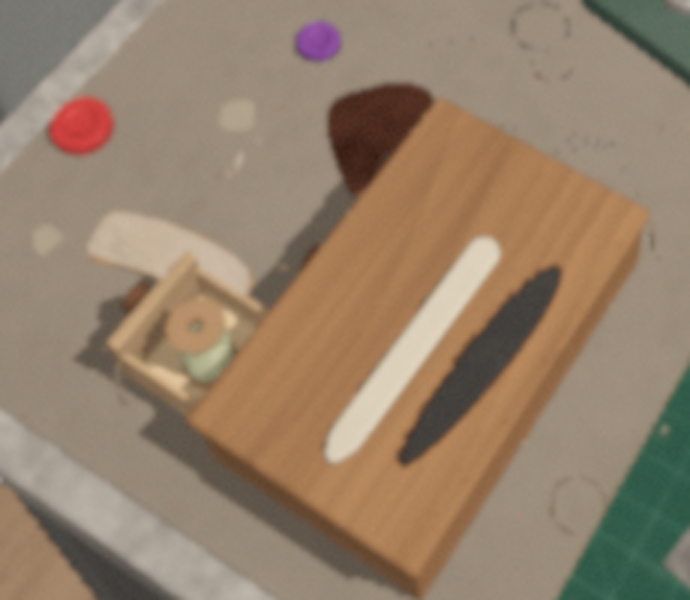

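Both views show the left and middle drawers home, with their knobs level at about crop (137,258) and (240,258). The right drawer, reel, folders and loose items look unmoved.

```bash
python3 -c "
from rig import *
print(hand_in())"
```

```text
the job is handed in; nothing more can be done
None
```

I pushed the wax drawer (left) and the anvil drawer (middle) home against their stops, left the reel drawer (right) open as it was, and handed the job in after about 11.5 s; the final pictures show nothing else moved.

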